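# Lift the sprung-in tray out of the document box and hold it level

## Task

The grey steel document box stands open on the desk, with its lift-out tray of stamping things clipped in under two sprung roller catches. Take the tray by its black grip, pull it up past the catches and hold it level and still straight above the box, its underside about 8 cm or more above the box's rim, with everything still in it, so that I can reach the papers underneath. Keep it steady there for about 3 seconds and finish while still holding it; don't tip the tray on the way, and leave the other things on the desk where they are.

Things in the scene. Friction and masses are not known exactly. Their poses are not given: they have to be found in the camera images.
- box: open grey painted steel document box, 200 (its x) x 300 (its y) x 95 mm high, walls 3 mm, fixed. Origin: centre of its underside, z up, x from front to hinge side. Its lid is folded right back and slopes from the hinge down to the desk, out to x = 300 mm. Inside, along both long walls, run rails (tops 76 mm above the desk) on which the tray's rim rests. Papers, 24 mm high, lie below the tray.
- tray: white plastic lift-out tray, tub 172 (its x) x 276 (its y) x 42 mm deep, four equal compartments; its rolled rim makes it 192 x 288 mm and leaves 1 mm (x) and 3 mm (y) to the box's walls. 0.5 to 0.75 kg with its contents. Origin: centre of its underside, z up, y along the grip; seated, it is centred in the box and square to it, origin 40 mm above the desk.
- tray_grip (a point): centre of the tray's fixed black grip: a level flat-sided bar 12 mm thick (tray x), 20 high, 136 long (tray y), 70 mm above the tray's underside (110 above the desk when seated, 15 above the box's rim). Posts 58 mm either side leave 100 mm of bar free between them; under it the tray's middle wall ends 42 mm above the underside. The load balances here to about 15 mm.
- catch_front_at (a point): rest position of the front sprung catch in the box's -x wall: steel roller, 12 mm diameter, 28 mm long along y, axis 86 mm above the desk. It stands 4 mm out of the wall over the tray's rim and yields outwards when the rim is pulled up. The two catches together resist with about 8 to 15 N besides the weight over the first 7 mm of lift; from 15 mm up the tray is free of them.
- catch_back_at (a point): rest position of the same catch on the opposite long side (the hinge side, the box's +x).
- ink_pad: flat steel ink-pad case, closed, 64 x 102 x 18 mm, 90 g, loose in one of the tray's four compartments (which one varies). Origin: centre of its underside.
- stamp: wooden rubber stamp with a turned handle, lying on its side, 64 x 56 x 24 mm, 60 g, loose in a compartment of the tray. Origin: its underside, below the middle of its length.
- padlock: brass padlock lying flat, body 40 x 44 x 18 mm with a steel shackle, 120 g, loose in a compartment of the tray. 66 mm long over all. Origin: its underside, below the middle of that length.
- tape_roll: roll of brown tape lying flat, 68 mm diameter, 19 mm high, 50 g, loose in a compartment of the tray. Origin: centre of its underside.
- stapler: bystander: desk stapler, 34 x 135 x 52 mm, beside one end of the box. Origin: centre of its underside.
- note_block: bystander: block of notes 76 x 76 x 24 mm, beside the other end of the box. Origin: centre of its underside.
- mug: bystander: white mug, 80 mm diameter, 92 mm high. Origin: centre of its underside.
- punch: bystander: two-hole paper punch, 85 x 120 x 70 mm. Origin: centre of its underside.
- calculator: bystander: desk calculator, 155 x 100 x 18 mm. Origin: centre of its underside.
- mouse: bystander: black computer mouse, 58 x 102 x 33 mm, on its mat. Origin: centre of its underside.
There are look-alikes about, which are no part of the job. What is shaped like the ink_pad but red is not meant. What is shaped like the padlock but pink is not meant.

How it is judged (in metres and radians):
On the way, in this order (a step that is already met when the one before it is completed fails the run):
1. the tray is pulled free of both catches, level, with everything in it (height (world z) of tray above 0.06 m and angle between tray's own z axis and vertical below 0.2 rad and z of ink_pad in the frame of tray between -0.004 and 0.045 m and distance between each of ink_pad, stamp, padlock, tape_roll and tray below 0.16 m and z of stamp in the frame of tray between -0.004 and 0.045 m and z of padlock in the frame of tray between -0.004 and 0.045 m and z of tape_roll in the frame of tray between -0.004 and 0.045 m).
2. it is held level and still above the box, its underside at least 75 mm above the rim, for 2.5 seconds (height (world z) of tray above 0.17 m and horizontal distance between tray and box below 0.08 m and angle between tray's own z axis and vertical below 0.12 rad and linear speed of tray below 0.03 m/s and angular speed of tray below 0.15 rad/s and contact force between tray and box below 0.1 N and contact force between tray and the fingers above 2 N), for 2.5 s.
At the end, for the whole second after the job is handed in: The tray is in the gripper with its underside at least 75 mm above the box's rim (170 mm above the desk), within 80 mm of straight above the box's middle, level within 0.12 rad, still (under 0.03 m/s and 0.15 rad/s), touching the box nowhere, and the ink pad, stamp, padlock and tape roll lie in it (all of step 2 and z of ink_pad in the frame of tray between -0.004 and 0.045 m and distance between each of ink_pad, stamp, padlock, tape_roll and tray below 0.16 m and z of stamp in the frame of tray between -0.004 and 0.045 m and z of padlock in the frame of tray between -0.004 and 0.045 m and z of tape_roll in the frame of tray between -0.004 and 0.045 m); the arm keeps its last pose, push and grip.
It fails at once if the tray is tipped by more than 0.3 rad (angle between tray's own z axis and vertical above 0.3 rad).
It fails at once if something falls out of the tray (z of any of ink_pad, stamp, padlock, tape_roll in the frame of tray below -0.02 m).
It fails at once if one of the other things on the desk is moved by more than 30 mm (distance of any of stapler, note_block, mug, punch, calculator, mouse from where it was at the start of the episode above 0.03 m).
It also fails if it takes over 45 s, if anything falls off the work surface, if the arm or the gripper's body presses on something with over 40 N, if the wrist force passes 120 N, or if a joint passes its speed limit or range.

## Robot

A 6-joint arm with a two-finger parallel gripper is mounted at the origin on the work surface. World frame = base frame: x ahead of the robot, y to its left, z up, the work surface at z = 0. Lengths are in m, angles in degrees, forces in N, time in s.
With the tool pointing down it reaches from about 0.3 to 0.75 m from the base axis. Payload 8.5 kg.
Tool frame: the origin (TCP) lies midway between the tips of the shut fingers; the grasp point (between the pads) lies env.tcp_to_grasp behind it (env.tcp_to_grasp is the distance from the TCP to the grasp point, in m); z points along the fingers, y is the direction in which the jaws open and shut (so a half turn about z gives the same grasp; the last joint's range is limited). The gripper opens to 85 mm and grips with 20 to 120 N. Pads are 22 mm wide; open, the fingers measure 114 mm over their backs; the gripper's body (76 mm by 85 mm) begins 54 mm behind the grasp point. The pads swing forward as they close: fully open they stand 13 mm farther back than shut.
Start: joints at [64.784, 21.807, 74.336, -0, 83.858, -12.336], TCP at [0.123, 0.536, 0.231] pointing down, gripper open.
Joint ranges: [-178.18, 178.18], [-50.72, 133.34], [12.68, 142.11], [-81.47, 261.47], [9.98, 163.14], [-165.26, 165.26]. Speed limits (degrees/s): [136.94, 136.94, 180, 180, 180, 180].

## Interface

Orientations are given as a 3x3 rotation matrix whose columns are the frame's x, y, z axes.
In Python, from rig import readout, imaging, job, env gives the robot as it stands.
- The arm moves only by the tool move_arm, never from a script. Its argument "motion" is a list of rows, each a list of 3 entries, a list of its own where there are three numbers: the shift along the tool's x, y, z normalised to -1 to 1, where 1 is 0.02 m, then the turn, a rotation vector about the tool's x, y, z normalised to -1 to 1, where 1 is 120 degrees, then the gripper command: -1 is shut, 1 is fully open, values between are in proportion. In form: [[[tx, ty, tz], [rx, ry, rz], claw], ...]. A call has 1 to 12 rows; each row shifts and turns the pose as measured when the row begins, along the tool's axes as they then stand; what a row does not reach is not made up. A row lasts 1/12 s, in which the tool goes at most 41.7 mm and 7.16 degrees, less where a joint would pass 70% of its speed; a pose out of reach is approached as far as the arm can. A call with a number of a shift or a turn outside -1 to 1 is refused whole. A call with a gripper value outside its range is refused whole. The fingers move at their own pace and stop on an object; "squeeze" is the grip in N (left out, the last holds). Time passes only in rows, so rows that do not move let the fingers close. It gives the time, the measured TCP pose, the force and the opening at its end, in the units of the state.
- readout.observe(): the state, without advancing time (a new reading comes with each control period).
- imaging.get_image(name): name is "scene" or "top" or "wrist"; returns a dict with "img" (420x560x3 uint8, blue, green, red), "fov_y" (degrees; the focal length in pixels is half the picture's height over the tangent of half this angle, whatever the lens; pixels are square), "cx", "cy" (the principal point, pixels), "k1" (the pictures are not rectified: a ray, as slopes to the right and down, at radius r is drawn at 1 + k1 r^2 times it, then the intrinsics apply), "eye" and "orientation" of the camera in the world. Camera axes: x right, y up, looking along -z (the intrinsics and any distortion apply to the point x, -y, -z); pixel columns grow to the right and rows downward; lengths in m; the calibration is good to about 2 mm. A picture is of the moment at which its call begins. There is no depth.
- job.close_job(): hands the job in, once; it reports no verdict.
The state is a dict: "time_s": time; "q": joint angles; "qvel": joint speeds; "joint_efforts": joint torques, N m; "position": TCP position; "tool_rot": TCP orientation; "ft_force": force on the tool from outside, world axes, zero at the start; "wrist_torque": the same for the moment, N m; "grip_width": finger opening in m.
Only numpy, scipy, OpenCV 4.12 (cv2) and the standard library are available. Lean on these libraries where they do the work, as an engineer would, in place of code of your own. Each camera call takes 0.05 s, during which the arm holds its last target.

## Working session

There is one attempt and no reset: what is moved stays moved. The work goes in short steps, Python scripts to look and compute and a tool call to move; the robot and the scene stay as the last step left them, time stands still between calls to the robot, and variables do not carry over. Pictures are saved under pics/ and viewed, and the job is handed in when it is done.

Besides the shell and the picture viewer there is one more tool, called after "Call:" as a command line: name --argument value ..., lists and objects as JSON in quotes. move_arm: Moves the arm, as the interface text tells. Its arguments: {"type":"object","properties":{"motion":{"type":"array","items":{"type":"array"}},"squeeze":{"type":"number"}},"required":["motion"]}

```bash
mkdir -p pics; ls; cat > h.py <<'E'
import numpy as np, cv2
from rig import readout, imaging, job, env
def grab(n,f):
    im=imaging.get_image(n); cv2.imwrite('pics/'+f,im['img']); 
    np.save('pics/'+f+'.npy',im,allow_pickle=True); return im
def load(f): return np.load('pics/'+f+'.npy',allow_pickle=True).item()
def ray(im,u,v):
    h=im['img'].shape[0]; f=h/2/np.tan(np.radians(im['fov_y'])/2)
    K=np.array([[f,0,im['cx']],[0,f,im['cy']],[0,0,1.]])
    p=cv2.undistortPoints(np.array([[[u,v]]],float),K,np.array([im['k1'],0,0,0,0.]))[0,0]
    # k1 model: cv2's
    d=np.array([p[0],-p[1],-1.]); d=np.array(im['orientation'])@d
    return np.array(im['eye']),d
def onz(im,u,v,z):
    e,d=ray(im,u,v); return e+d*(z-e[2])/d[2]
def proj(im,P):
    h=im['img'].shape[0]; f=h/2/np.tan(np.radians(im['fov_y'])/2)
    c=np.array(im['orientation']).T@(np.array(P)-np.array(im['eye'])); x=c[0]/-c[2]; y=-c[1]/-c[2]
    s=1+im['k1']*(x*x+y*y); return np.array([im['cx']+f*x*s, im['cy']+f*y*s])
E
python3 - <<'E'
from h import *
for n in ['scene','top','wrist']:
    im=grab(n,n+'0.png'); print(n,im['fov_y'],im['cx'],im['cy'],im['k1'],np.round(im['eye'],3),np.round(im['orientation'],3).tolist())
s=readout.observe(); print(s); print(env.tcp_to_grasp)
E
```

```text
pics
scene 49.504827699215966 274.9229977813589 208.57639898965047 -0.09780754869669243 [1.697 0.498 0.949] [[-0.4, -0.496, 0.771], [0.917, -0.222, 0.333], [0.006, 0.84, 0.543]]
top 50.74741076060981 277.86241260403955 209.18471647383808 0.003122527855017171 [ 0.289 -0.003  1.287] [[0.001, 0.983, -0.182], [-1.0, 0.004, 0.017], [0.018, 0.182, 0.983]]
wrist 58.898389891256905 274.67357572469433 205.8092987376559 -0.09056662442129837 [0.056 0.551 0.374] [[0.222, -0.94, -0.258], [0.975, 0.214, 0.06], [-0.001, -0.264, 0.964]]
{'time_s': 0.15, 'q': array([ 6.47846832e+01,  2.18342007e+01,  7.43705977e+01, -9.36660295e-04,
        8.38601100e+01, -1.23364463e+01]), 'qvel': array([ 0.00525938, -0.10132269, -0.26608639, -0.02309694, -0.04460177,
       -0.04722156]), 'joint_efforts': array([ 2.08623736e-03, -4.48627031e+01, -2.31343603e+01, -1.70538551e-04,
        3.74921132e-03,  2.19576395e-05]), 'position': array([0.12250746, 0.53595913, 0.23085875]), 'tool_rot': array([[-9.74843797e-01,  2.22888656e-01, -4.67919609e-04],
       [ 2.22889032e-01,  9.74843277e-01, -1.03184329e-03],
       [ 2.26162122e-04, -1.11018018e-03, -9.99999358e-01]]), 'ft_force': array([-0.06366907,  1.19381289,  0.03089912]), 'wrist_torque': array([-0.00027064,  0.02109917,  0.02910609]), 'grip_width': 0.08550696727746053}
0.0187
```

View pics/scene0.png

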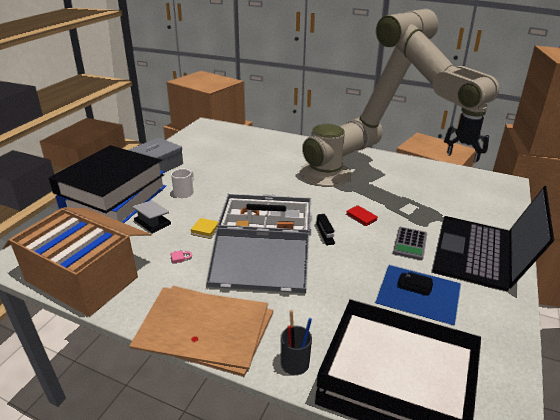

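View pics/top0.png

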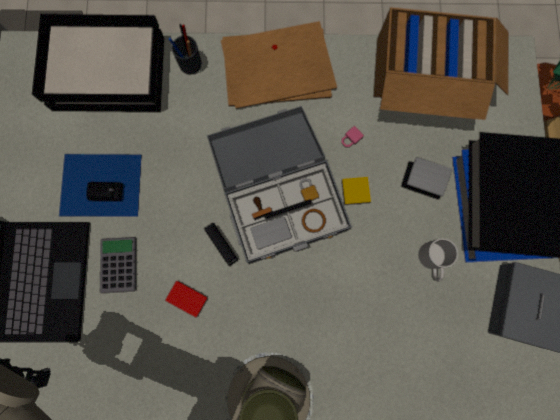

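View pics/wrist0.png

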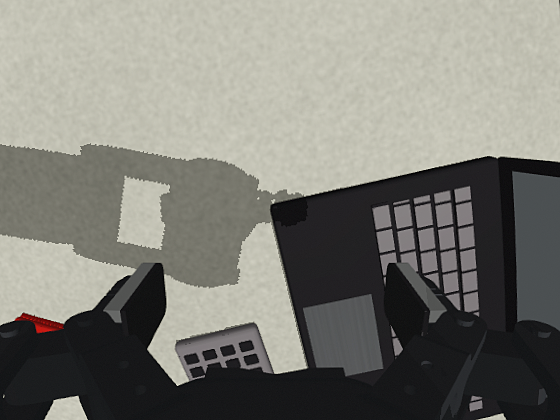

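The top view shows the open box at about (287,213), with the black grip inside it running roughly (265,215) to (312,203). The grey lid lies behind it, up and to the left.

- **Could be taken for the tray:** the black paper tray at (100,62), the cardboard file box at (440,50), and the lid at (267,150).
- **Could be taken for the grip:** the black stapler at (221,244).
- **Decoys:** the red pad at (187,298) and the pink padlock at (353,137).

I choose the black bar inside the white tray, and check it in a crop.

```bash
python3 - <<'E'
from h import *
im=load('top0.png'); c=im['img'][155:275,195:365]
cv2.imwrite('pics/crop0.png',cv2.resize(c,None,fx=4.7,fy=4.7,interpolation=cv2.INTER_CUBIC))
for n,f in [('top','top0.png'),('scene','scene0.png')]:
    im=load(f); h=cv2.cvtColor(im['img'],cv2.COLOR_BGR2HSV)
    m=(h[...,2]<45).astype(np.uint8)
    k,l,st,ce=cv2.connectedComponentsWithStats(m)
    for i in range(1,k):
        if st[i,4]>60: print(n,st[i],ce[i].round(1))
E
```

```text
top [  32   13  133   99 4890] [99.9 65.7]
top [172  25  30  49 790] [186.7  54.3]
top [  466   132    94   126 10209] [516.1 194.6]
top [402 162  38  37 253] [415.1 183.4]
top [ 87 182  38  19 679] [105. 191.]
top [255 200  57  19 263] [285.3 209.7]
top [   0  220   90  123 6595] [ 45.1 280.3]
top [205 223  33  43 522] [221.2 243.9]
top [489 263  25  73 958] [500.7 298.7]
top [   0  359   51   61 1571] [ 23.4 385.1]
top [260 366  46  26 459] [284.1 376.3]
top [245 384  28  16  84] [253.3 391. ]
scene [118   0  28 143 950] [131.6  69. ]
scene [377  16  24  31 493] [387.6  32.7]
scene [ 70  28  14  46 284] [76.5 51. ]
scene [   0   82   43   53 1376] [ 17.7 106.3]
scene [458  83  22  24 334] [468.1  96.4]
scene [ 85 105   8  14  69] [ 88.8 111.7]
scene [444 108  45  54 969] [468.2 132.8]
scene [303 139  30  33 356] [312.9 155.9]
scene [   0  145  163   68 4664] [ 81.  174.7]
scene [ 432  186  122  105 3175] [481.8 253.2]
scene [247 204  39   7 218] [265.6 207.2]
scene [134 211  37  22 395] [151.8 222.2]
scene [317 214  18  31 301] [325.  228.5]
scene [398 273  35  22 549] [415.4 283.3]
scene [ 315  300  166  120 6028] [391.5 370. ]
scene [291 327  14  21 252] [296.8 336.5]
scene [281 329  30  46 775] [293.9 357.3]
```

View pics/crop0.png

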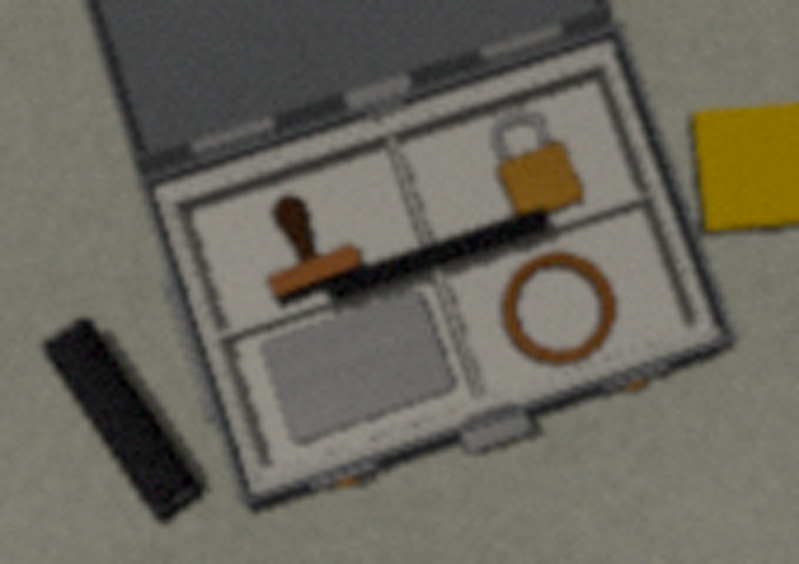

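The crop shows the black bar in the white tray from about (330,285) to (548,220) in crop pixels, with the stamp, padlock, ink pad and tape each in their own compartment. The choice holds.

```bash
python3 - <<'E'
from h import *
im=load('top0.png'); s=load('scene0.png')
P=lambda u,v,z: onz(im,195+(u+.5)/4.7-.5,155+(v+.5)/4.7-.5,z)
C=[P(*c,.095) for c in [(151,180),(612,33),(733,340),(253,506)]]
for c in C: print(c.round(4))
C=np.array(C); print('center',C.mean(0).round(4),[np.linalg.norm(C[i]-C[(i+1)%4]).round(4) for i in range(4)])
ydir=(C[0]-C[1])+(C[3]-C[2]); xdir=C[0]-C[3]+C[1]-C[2]
print('box y ang',np.degrees(np.arctan2(ydir[1],ydir[0])),'box x ang',np.degrees(np.arctan2(xdir[1],xdir[0])))
a,b=P(332,284,.12),P(548,219,.12); print('grip',a.round(4),b.round(4),((a+b)/2).round(4),np.linalg.norm(a-b),np.degrees(np.arctan2(a[1]-b[1],a[0]-b[0])))
# triangulate grip: scene blob centre
e1,d1=ray(s,265.6,207.2)
for z in (.11,.115,.12): print((e1+d1*(z-e1[2])/d1[2]).round(4))
g=(a+b)/2; print(proj(s,[g[0],g[1],.115]))
cv2.imwrite('pics/crop1.png',cv2.resize(s['img'][180:300,190:350],None,fx=5,fy=5,interpolation=cv2.INTER_CUBIC))
E
```

```text
[0.5537 0.117  0.095 ]
[ 0.6446 -0.1551  0.095 ]
[ 0.4603 -0.222   0.095 ]
[0.3639 0.0549 0.095 ]
center [ 0.5056 -0.0513  0.095 ] [np.float64(0.2868), np.float64(0.1961), np.float64(0.2931), np.float64(0.1996)]
box y ang 108.84383798390347 box x ang 19.037213082054155
grip [0.4881 0.0104 0.12  ] [ 0.5263 -0.1131  0.12  ] [ 0.5072 -0.0513  0.12  ] 0.12929723512138527 107.22062885726852
[ 0.5114 -0.0487  0.11  ]
[ 0.5184 -0.0455  0.115 ]
[ 0.5255 -0.0422  0.12  ]
[265.40290963 205.19224521]
```

View pics/crop1.png

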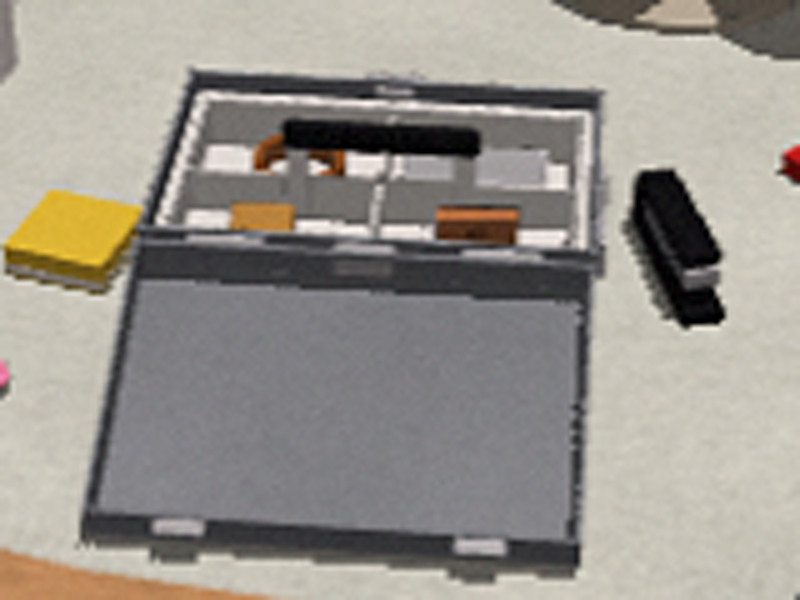

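The views agree: box rim sides measure 287–293 × 196–200 mm, and the grip centre is at (0.507, -0.051), consistent with the rim centre. The box is turned about 18°. Now moving above it.

Call:
move_arm --motion '[[[-1, -1, 0], [0, 0, 0], 1], [[-1, -1, 0], [0, 0, 0], 1], [[-1, -1, 0], [0, 0, 0], 1], [[-1, -1, 0], [0, 0, 0], 1], [[-1, -1, 0], [0, 0, 0], 1], [[-1, -1, 0], [0, 0, 0], 1], [[-1, -1, 0], [0, 0, 0], 1], [[-1, -1, 0], [0, 0, 0], 1], [[-1, -1, 0], [0, 0, 0], 1], [[-1, -1, 0], [0, 0, 0], 1], [[-1, -1, 0], [0, 0, 0], 1], [[-1, -1, 0], [0, 0, 0], 1]]'

```text
time_s: 1.15
position: [0.3064, 0.2385, 0.2281]
tool_rot: [[-0.977, 0.214, -0.004], [0.214, 0.977, -0.004], [0.003, -0.004, -1.0]]
ft_force: [0.1, 0.8, -0.6]
grip_width: 0.0854
```

Call:
move_arm --motion '[[[-1, -0.95, -0.1], [0, 0, 0], 1], [[-1, -0.95, -0.1], [0, 0, 0], 1], [[-1, -0.95, -0.1], [0, 0, 0], 1], [[-1, -0.95, -0.1], [0, 0, 0], 1], [[-1, -0.95, -0.1], [0, 0, 0], 1], [[-1, -0.95, -0.1], [0, 0, 0], 1], [[-1, -0.95, -0.1], [0, 0, 0], 1], [[-1, -0.95, -0.1], [0, 0, 0], 1], [[-1, -0.95, -0.1], [0, 0, 0], 1], [[-1, -0.95, -0.1], [0, 0, 0], 1], [[-1, -0.95, -0.1], [0, 0, 0], 1], [[0, 0, 0], [0, 0, 0], 1]]'

```text
time_s: 2.15
position: [0.4831, -0.0314, 0.2497]
tool_rot: [[-0.976, 0.219, -0.007], [0.219, 0.976, -0.004], [0.006, -0.005, -1.0]]
ft_force: [-0.5, 0.2, -0.7]
grip_width: 0.0854
```

Call:
move_arm --motion '[[[0, 0, 0], [0, 0, 0.055], 1], [[0, 0, 0], [0, 0, 0.055], 1], [[0, 0, 0], [0, 0, 0.055], 1], [[0, 0, 0], [0, 0, 0.055], 1], [[0, 0, 0], [0, 0, 0.055], 1], [[0, 0, 0], [0, 0, 0.055], 1], [[0, 0, 0], [0, 0, 0.055], 1], [[0, 0, 0], [0, 0, 0.055], 1], [[0, 0, 0], [0, 0, 0.05], 1], [[0, 0, 0], [0, 0, 0], 1]]'

```text
time_s: 2.98
position: [0.4806, -0.0298, 0.2468]
tool_rot: [[-0.268, 0.963, -0.014], [0.963, 0.268, -0.001], [0.003, -0.014, -1.0]]
ft_force: [-0.1, -0.4, -0.6]
grip_width: 0.0854
```

```bash
cat > t.py <<'E'
from h import *
from scipy.spatial.transform import Rotation as Ro
import sys
def todo(goal,yaw):
    s=readout.observe(); R=np.array(s['tool_rot']); c,sn=np.cos(np.radians(yaw)),np.sin(np.radians(yaw))
    G=np.array([[-sn,c,0],[c,sn,0],[0,0,-1.]])
    print('t',s['time_s'],'pos',s['position'].round(4),'w',round(s['grip_width'],4),'f',s['ft_force'].round(1))
    print('shift/0.02',(R.T@(np.array(goal)-s['position'])/.02).round(3),'turn/120',(Ro.from_matrix(R.T@G).as_rotvec(degrees=True)/120).round(4))
E
python3 - <<'E'
from t import *
todo([.507,-.0513,.2],18.2)
im=grab('wrist','w1.png')
E
```

```text
t 2.9833 pos [ 0.4806 -0.0298  0.2468] w 0.0854 f [-0.1 -0.4 -0.6]
shift/0.02 [-1.397  1.018  2.325] turn/120 [-0.0065 -0.0014 -0.0222]
```

View pics/w1.png

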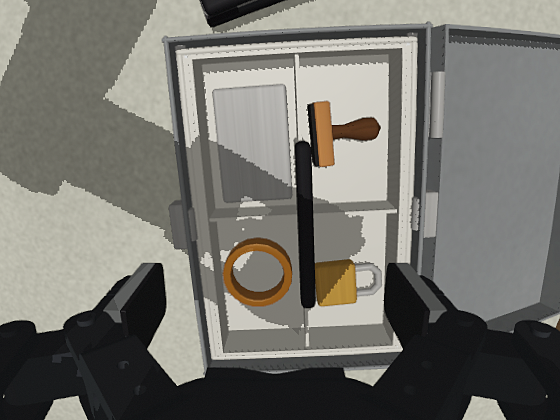

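The wrist view shows the black bar from (302,141) to (308,306) over the white tray, with the four contents around it and room for both fingers. I'll measure the bar precisely.

```bash
python3 - <<'E'
from t import *
im=load('w1.png'); g=im['img'].max(2)
A=[];B=[]
m=np.zeros(g.shape,np.uint8); m[125:320,285:330]=(g[125:320,285:330]<38)
k,l,st,ce=cv2.connectedComponentsWithStats(m); i=1+np.argmax(st[1:,4]); print(st[i],ce[i])
pts=[]
for v in range(150,300,5):
    u=np.where(l[v]==i)[0]; pts.append((u.min(),u.max()+1,v))
print(pts[::5])
P=np.array([[onz(im,(a+b)/2-.5,v,.12)[:2],] for a,b,v in pts])[:,0]
vx,vy,x0,y0=cv2.fitLine(P.astype(np.float32),cv2.DIST_HUBER,0,.01,.01).ravel()
print('bar ang',np.degrees(np.arctan2(vy,vx)))
v0,v1=st[i,1],st[i,1]+st[i,3]
a,b=onz(im,302.5,v0,.12),onz(im,308,v1,.12); print(a,b,(a+b)/2,np.linalg.norm(a-b))
for p in pts[::6]: print('width',np.linalg.norm(onz(im,p[0],p[2],.12)-onz(im,p[1],p[2],.12)))
C=[onz(im,*c,.095) for c in [(164,38),(431,24)]]; print('front-left,back-left rim',[c.round(4) for c in C],np.linalg.norm(C[0]-C[1]),np.degrees(np.arctan2(*(C[1]-C[0])[1::-1])))
todo([.507,-.0513,.2],18.2)
E
```

```text
[ 295  125   24  183 2726] [305.76999266 216.53521643]
[(np.int64(295), np.int64(318), 150), (np.int64(296), np.int64(312), 175), (np.int64(297), np.int64(313), 200), (np.int64(298), np.int64(313), 225), (np.int64(299), np.int64(314), 250), (np.int64(300), np.int64(315), 275)]
bar ang -71.332
[0.48290921 0.02634459 0.12      ] [ 0.52938026 -0.11272788  0.12      ] [ 0.50614473 -0.04319164  0.12      ] 0.14663120419877143
width 0.016659125051853883
width 0.011818426171912255
width 0.012073851945880827
width 0.011583632662325132
width 0.011875530083205252
front-left,back-left rim [array([0.3658, 0.0604, 0.095 ]), array([0.5561, 0.1245, 0.095 ])] 0.20081009612652168 18.61351544829096
t 3.0333 pos [ 0.4806 -0.0298  0.2468] w 0.0851 f [-0.3  0.9 -0.3]
shift/0.02 [-1.403  1.01   2.325] turn/120 [-0.0064 -0.0014 -0.0197]
```

Call:
move_arm --motion '[[[-0.7, 0.5, 0.4], [-0.006, -0.001, -0.022], 1], [[-0.65, 0.5, 0.4], [0, 0, 0], 1], [[0, 0, 0.4], [0, 0, 0], 1], [[0, 0, 0], [0, 0, 0], 1]]'

```text
time_s: 3.37
position: [0.5076, -0.0489, 0.2219]
tool_rot: [[-0.334, 0.943, -0.0], [0.943, 0.334, 0.001], [0.001, 0.0, -1.0]]
ft_force: [-0.0, -0.9, -0.6]
grip_width: 0.0854
```

```bash
python3 - <<'E'
from t import *
todo([.508,-.05,.0913],18.6)
E
```

```text
t 3.3667 pos [ 0.5076 -0.0489  0.2219] w 0.0854 f [-0.  -0.9 -0.6]
shift/0.02 [-6.600e-02  2.000e-03  6.532e+00] turn/120 [ 0.     -0.0004  0.0074]
```

Call:
move_arm --motion '[[[-0.05, 0, 0.9], [0, 0, 0.006], 1], [[0, 0, 0.9], [0, 0, 0], 1], [[0, 0, 0.9], [0, 0, 0], 1], [[0, 0, 0.9], [0, 0, 0], 1], [[0, 0, 0], [0, 0, 0], 1]]'

```text
time_s: 3.78
position: [0.506, -0.0477, 0.1489]
tool_rot: [[-0.331, 0.944, 0.001], [0.944, 0.331, 0.001], [0.0, 0.001, -1.0]]
ft_force: [0.2, 0.3, -1.0]
grip_width: 0.0857
```

```bash
python3 - <<'E'
from t import *
todo([.508,-.05,.0913],18.6)
grab('wrist','w2.png')
E
```

```text
t 3.7833 pos [ 0.506  -0.0477  0.1489] w 0.0857 f [ 0.2  0.3 -1. ]
shift/0.02 [-0.145  0.055  2.879] turn/120 [ 0.0005 -0.0002  0.0062]
```

View pics/w2.png

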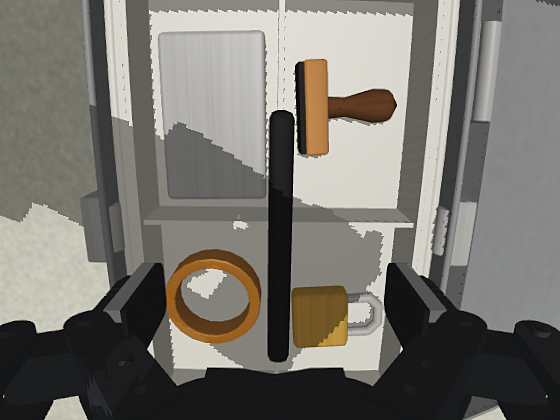

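The bar runs from (282,110) to (278,360), about midway between the fingers. A second measurement follows.

```bash
python3 - <<'E'
from t import *
im=load('w2.png'); g=im['img'].max(2)
P=[]
for v in range(125,350,15):
    u=np.where(g[v,262:298]<34)[0]+262; P.append((u.min(),u.max()+1,v))
Q=np.array([onz(im,(a+b-1)/2,v,.12)[:2] for a,b,v in P])
vx,vy,x0,y0=cv2.fitLine(Q.astype(np.float32),cv2.DIST_HUBER,0,.01,.01).ravel(); print(np.degrees(np.arctan2(vy,vx)),P[::5])
a,b=onz(im,282,110,.12),onz(im,278,361,.12); print(a,b,(a+b)/2,np.linalg.norm(a-b))
E
```

```text
-71.30648 [(np.int64(270), np.int64(294), 125), (np.int64(269), np.int64(293), 200), (np.int64(268), np.int64(291), 275)]
[0.48684938 0.0145801  0.12      ] [ 0.52976997 -0.11189194  0.12      ] [ 0.50830967 -0.04865592  0.12      ] 0.13355654956080437
```

Call:
move_arm --motion '[[[-0.05, 0.06, 0.8], [0, 0, 0.005], 1], [[-0.03, 0.03, 0.8], [0, 0, 0], 1], [[0, 0, 0.7], [0, 0, 0], 1], [[0, 0, 0.3], [0, 0, 0], 1], [[0, 0, 0], [0, 0, 0], 1]]'

```text
time_s: 4.25
position: [0.5114, -0.0484, 0.1041]
tool_rot: [[-0.326, 0.945, 0.013], [0.945, 0.326, -0.003], [-0.007, 0.011, -1.0]]
ft_force: [-0.5, -0.4, -0.2]
grip_width: 0.0857
```

```bash
python3 - <<'E'
from t import *
todo([.508,-.049,.0913],18.65)
E
```

```text
t 4.25 pos [ 0.5114 -0.0484  0.1041] w 0.0857 f [-0.5 -0.4 -0.2]
shift/0.02 [ 0.034 -0.177  0.636] turn/120 [0.0053 0.0035 0.0033]
```

Call:
move_arm --motion '[[[0, -0.15, 0.35], [0.005, 0.003, 0.002], 1], [[0, 0, 0.25], [0, 0, 0], 1], [[0, 0, 0], [0, 0, 0], 1], [[0, 0, 0], [0, 0, 0], 1]]'

```text
time_s: 4.58
position: [0.5097, -0.0498, 0.0944]
tool_rot: [[-0.323, 0.946, 0.005], [0.946, 0.323, -0.002], [-0.003, 0.004, -1.0]]
ft_force: [-0.2, 0.1, -0.2]
grip_width: 0.0849
```

```bash
python3 - <<'E'
from t import *
todo([.508,-.049,.0913],18.65)
E
```

```text
t 4.5833 pos [ 0.5097 -0.0498  0.0944] w 0.0849 f [-0.2  0.1 -0.2]
shift/0.02 [ 0.065 -0.07   0.157] turn/120 [0.0018 0.0017 0.0017]
```

Close. I'll trim the remaining error and shut the jaws.

Call:
move_arm --motion '[[[0.04, -0.06, 0.12], [0.002, 0.001, 0.002], 1], [[0, 0, 0], [0, 0, 0], 1], [[0, 0, 0], [0, 0, 0], -1], [[0, 0, 0], [0, 0, 0], -1], [[0, 0, 0], [0, 0, 0], -1], [[0, 0, 0], [0, 0, 0], -1], [[0, 0, 0], [0, 0, 0], -1], [[0, 0, 0], [0, 0, 0], -1], [[0, 0, 0], [0, 0, 0], -1], [[0, 0, 0], [0, 0, 0], -1]]' --squeeze 90

```text
time_s: 5.42
position: [0.5088, -0.0495, 0.0933]
tool_rot: [[-0.319, 0.948, 0.002], [0.948, 0.319, -0.002], [-0.003, 0.001, -1.0]]
ft_force: [0.7, -0.5, -1.6]
grip_width: 0.0103
```

```bash
python3 - <<'E'
from t import *
todo([.508,-.049,.0913],18.65)
grab('wrist','w3.png')
E
```

```text
t 5.4167 pos [ 0.5088 -0.0495  0.0933] w 0.0103 f [ 0.7 -0.5 -1.6]
shift/0.02 [ 0.038 -0.027  0.099] turn/120 [ 0.0005  0.0013 -0.0004]
```

View pics/w3.png

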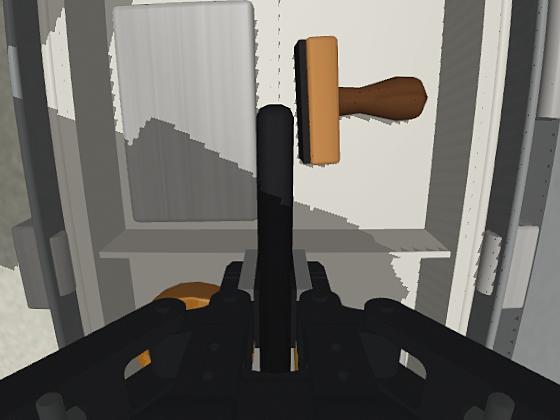

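The jaws hold the bar at about (275,220), opening 10 mm. Pulling up gently through the catches.

Call:
move_arm --motion '[[[0, 0, -0.15], [0, 0, 0], -1], [[0, 0, -0.2], [0, 0, 0], -1], [[0, 0, -0.2], [0, 0, 0], -1], [[0, 0, -0.2], [0, 0, 0], -1], [[0, 0, -0.2], [0, 0, 0], -1], [[0, 0, -0.2], [0, 0, 0], -1]]'

```text
time_s: 5.97
position: [0.5072, -0.0486, 0.1145]
tool_rot: [[-0.319, 0.948, -0.005], [0.948, 0.319, 0.001], [0.003, -0.004, -1.0]]
ft_force: [-1.0, -0.2, -6.7]
grip_width: 0.0104
```

```bash
python3 - <<'E'
from t import *
todo([.508,-.049,.25],18.65); print(readout.observe()['wrist_torque'])
E
```

```text
t 5.9667 pos [ 0.5072 -0.0486  0.1145] w 0.0104 f [-1.  -0.2 -6.7]
shift/0.02 [-1.200e-02  1.000e-03 -6.773e+00] turn/120 [-0.002  -0.0013 -0.0005]
[-0.06991123  0.04332135  0.04400889]
```

```bash
python3 - <<'E'
from t import *
grab('wrist','w4.png')
s=grab('scene','s4.png'); cv2.imwrite('pics/s4c.png',cv2.resize(s['img'][170:300,190:350],None,fx=4.5,fy=4.5,interpolation=cv2.INTER_CUBIC))
E
```

```text
(no output)
```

View pics/s4c.png

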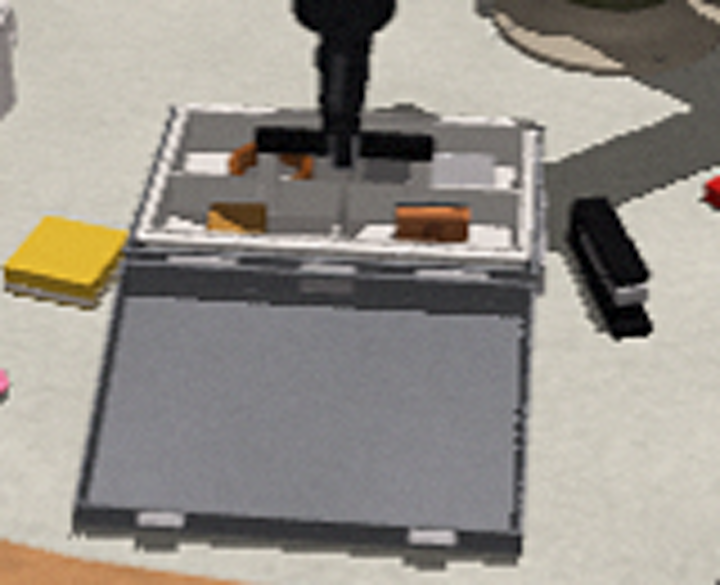

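View pics/w4.png

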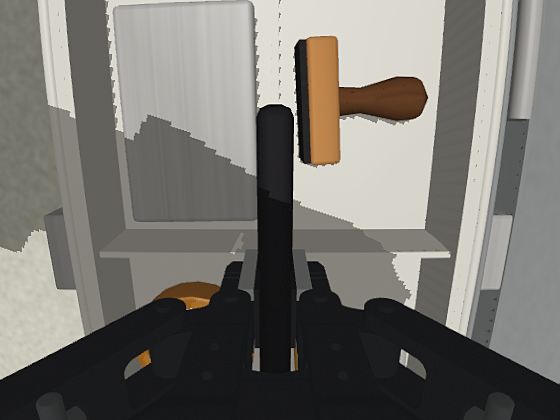

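The tray is free of the catches and level with its rim above the box's, and its contents have not shifted in the wrist view. Raising it further.

Call:
move_arm --motion '[[[0, 0, -0.25], [-0.001, -0.001, 0], -1], [[0, 0, -0.35], [0, 0, 0], -1], [[0, 0, -0.4], [0, 0, 0], -1], [[0, 0, -0.4], [0, 0, 0], -1], [[0, 0, -0.4], [0, 0, 0], -1], [[0, 0, -0.4], [0, 0, 0], -1], [[0, 0, -0.4], [0, 0, 0], -1], [[0, 0, -0.4], [0, 0, 0], -1]]'

```text
time_s: 6.73
position: [0.5063, -0.0485, 0.1805]
tool_rot: [[-0.319, 0.948, -0.003], [0.948, 0.319, -0.0], [0.001, -0.003, -1.0]]
ft_force: [-0.1, -0.4, -6.8]
grip_width: 0.0102
```

```bash
python3 - <<'E'
from t import *
todo([.508,-.049,.248],18.65)
E
```

```text
t 6.7333 pos [ 0.5063 -0.0485  0.1805] w 0.0102 f [-0.1 -0.4 -6.8]
shift/0.02 [-0.049  0.062 -3.373] turn/120 [-0.0016 -0.0004 -0.0006]
```

Call:
move_arm --motion '[[[0, 0, -0.4], [0, 0, 0], -1], [[0, 0, -0.4], [0, 0, 0], -1], [[0, 0, -0.4], [0, 0, 0], -1], [[0, 0, -0.4], [0, 0, 0], -1], [[0, 0, -0.4], [0, 0, 0], -1], [[0, 0, -0.4], [0, 0, 0], -1], [[0, 0, -0.3], [0, 0, 0], -1], [[0, 0, -0.2], [0, 0, 0], -1], [[0, 0, -0.1], [0, 0, 0], -1], [[0, 0, 0], [0, 0, 0], -1]]'

```text
time_s: 7.57
position: [0.5066, -0.0485, 0.2493]
tool_rot: [[-0.319, 0.948, -0.001], [0.948, 0.319, -0.001], [-0.001, -0.001, -1.0]]
ft_force: [-0.3, -0.1, -6.9]
grip_width: 0.01
```

```bash
python3 - <<'E'
from t import *
todo([.508,-.049,.248],18.65)
grab('wrist','w5.png')
s=grab('scene','s5.png'); cv2.imwrite('pics/s5c.png',cv2.resize(s['img'][130:300,170:360],None,fx=3.5,fy=3.5,interpolation=cv2.INTER_CUBIC))
E
```

```text
t 7.5667 pos [ 0.5066 -0.0485  0.2493] w 0.01 f [-0.3 -0.1 -6.9]
shift/0.02 [-0.046  0.057  0.064] turn/120 [-0.0005  0.0004 -0.0006]
```

View pics/s5c.png

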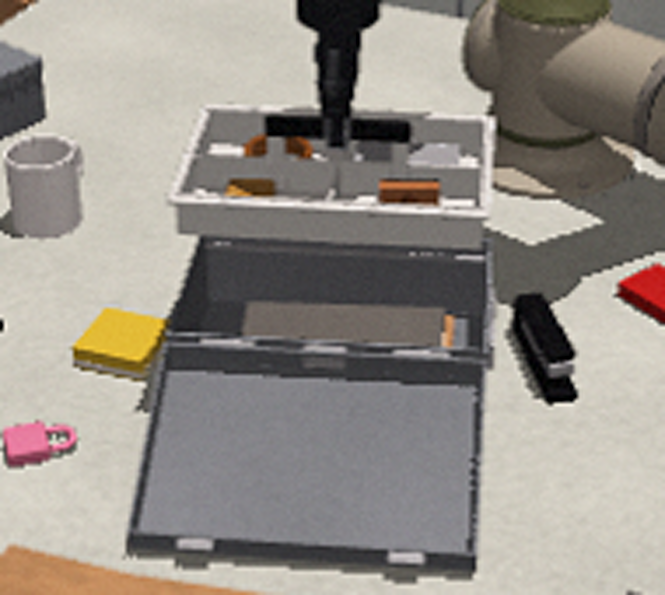

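View pics/w5.png

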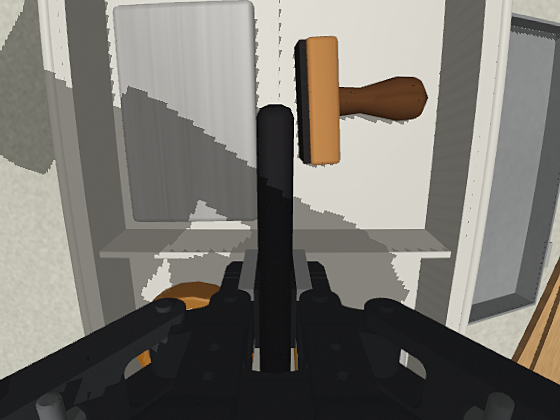

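The tray hangs level with all four items in it, its underside about 0.196 m above the desk (0.10 m above the rim). Holding for just over 3 s.

Call:
move_arm --motion '[[[0, 0, 0], [0, 0, 0], -1], [[0, 0, 0], [0, 0, 0], -1], [[0, 0, 0], [0, 0, 0], -1], [[0, 0, 0], [0, 0, 0], -1], [[0, 0, 0], [0, 0, 0], -1], [[0, 0, 0], [0, 0, 0], -1], [[0, 0, 0], [0, 0, 0], -1], [[0, 0, 0], [0, 0, 0], -1], [[0, 0, 0], [0, 0, 0], -1], [[0, 0, 0], [0, 0, 0], -1], [[0, 0, 0], [0, 0, 0], -1], [[0, 0, 0], [0, 0, 0], -1]]'

```text
time_s: 8.67
position: [0.5059, -0.0483, 0.2469]
tool_rot: [[-0.319, 0.948, -0.005], [0.948, 0.319, 0.0], [0.002, -0.005, -1.0]]
ft_force: [-0.2, 0.4, -5.0]
grip_width: 0.0103
```

Call:
move_arm --motion '[[[0, 0, 0], [0, 0, 0], -1], [[0, 0, 0], [0, 0, 0], -1], [[0, 0, 0], [0, 0, 0], -1], [[0, 0, 0], [0, 0, 0], -1], [[0, 0, 0], [0, 0, 0], -1], [[0, 0, 0], [0, 0, 0], -1], [[0, 0, 0], [0, 0, 0], -1], [[0, 0, 0], [0, 0, 0], -1], [[0, 0, 0], [0, 0, 0], -1], [[0, 0, 0], [0, 0, 0], -1], [[0, 0, 0], [0, 0, 0], -1], [[0, 0, 0], [0, 0, 0], -1]]'

```text
time_s: 9.67
position: [0.5059, -0.0483, 0.247]
tool_rot: [[-0.319, 0.948, -0.005], [0.948, 0.319, 0.0], [0.002, -0.005, -1.0]]
ft_force: [-0.1, 0.1, -6.4]
grip_width: 0.0105
```

Call:
move_arm --motion '[[[0, 0, 0], [0, 0, 0], -1], [[0, 0, 0], [0, 0, 0], -1], [[0, 0, 0], [0, 0, 0], -1], [[0, 0, 0], [0, 0, 0], -1], [[0, 0, 0], [0, 0, 0], -1], [[0, 0, 0], [0, 0, 0], -1], [[0, 0, 0], [0, 0, 0], -1], [[0, 0, 0], [0, 0, 0], -1], [[0, 0, 0], [0, 0, 0], -1], [[0, 0, 0], [0, 0, 0], -1], [[0, 0, 0], [0, 0, 0], -1], [[0, 0, 0], [0, 0, 0], -1]]'

```text
time_s: 10.67
position: [0.5059, -0.0483, 0.247]
tool_rot: [[-0.319, 0.948, -0.005], [0.948, 0.319, 0.0], [0.002, -0.005, -1.0]]
ft_force: [-1.5, 0.5, -6.5]
grip_width: 0.0101
```

Call:
move_arm --motion '[[[0, 0, 0], [0, 0, 0], -1], [[0, 0, 0], [0, 0, 0], -1], [[0, 0, 0], [0, 0, 0], -1], [[0, 0, 0], [0, 0, 0], -1], [[0, 0, 0], [0, 0, 0], -1], [[0, 0, 0], [0, 0, 0], -1]]'

```text
time_s: 11.17
position: [0.5059, -0.0483, 0.247]
tool_rot: [[-0.318, 0.948, -0.005], [0.948, 0.318, 0.0], [0.002, -0.005, -1.0]]
ft_force: [0.2, -0.0, -6.7]
grip_width: 0.0101
```

```bash
python3 - <<'E'
from t import *
todo([.508,-.049,.248],18.65); print(readout.observe()['qvel'].round(2))
grab('top','t6.png')
s=grab('scene','s6.png')
E
```

```text
t 11.1667 pos [ 0.5059 -0.0483  0.247 ] w 0.0101 f [ 0.2 -0.  -6.7]
shift/0.02 [-0.068  0.089 -0.051] turn/120 [-0.0022 -0.0009 -0.0007]
[ 0.08 -0.11 -0.04 -0.03  0.06 -0.19]
```

View pics/s6.png

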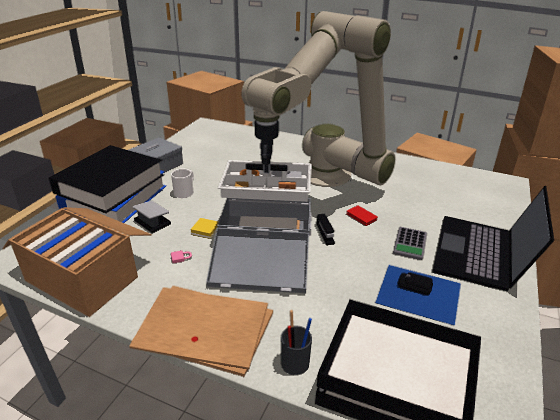

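View pics/t6.png

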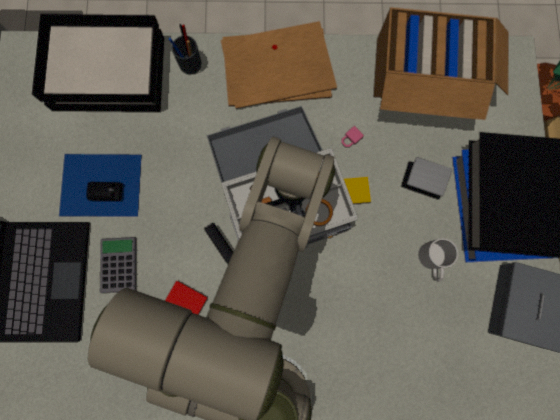

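The scene view shows the tray level above the open box at (267,180). The mug at (182,182), the note block at (204,228), the stapler at (325,229), the calculator, mouse and punch are all where they began. The pose held to within 0.1 mm over the last 2.5 s, so I'm handing in.

```bash
python3 -c "
from rig import job; print(job.close_job())"
```

```text
the job is handed in; nothing more can be done
None
```

The tray is lifted clear of both catches and held level above the box, and the job was handed in at about 11 s with the arm still holding it. I gripped the black bar at its middle (90 N grip) and pulled straight up.

**Last checks:**
- **Height:** the tray's underside is about 0.194 m above the desk, roughly 0.10 m above the rim. I worked this out from how far the arm rose.
- **Steadiness:** it was held for about 3.5 s. The arm settled about 2 mm at first, then its pose stayed within 0.1 mm for the last 2.5 s.
- **Level:** the gripper is tilted about 0.3°, and the tray looks level in the picture.
- **Position:** it is within about 4 mm of straight above the box's middle.
- **Load:** the wrist carries about 6.7 N, which fits the tray with its contents.
- **Contents:** a close view at full height, just before the hold, showed the ink pad, stamp, padlock and tape roll still in the tray. After the hold I checked only from further off.
- **Other things on the desk:** they look unmoved in the pictures. I compared them by eye only, without measuring.

No check failed. The two measurements of the grip's position agreed to about 3 mm, and those of its direction to about 1.5°; I used the close-up wrist view.

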